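# Lock the loaded holding jig past its detent

## Task

One of the two holding jigs on the bench has a piece of pine lying in it. Clamp that piece: turn the orange bar knob of that jig clockwise (seen from above) until it clicks past its detent and stays in the locked position, then let go. Leave the pine lying in the jig and do not turn the knob of the empty jig.

Things in the scene. Friction and masses are not known exactly. Their poses are not given: they have to be found in the camera images.
- work_knob_grip (a point): Grip point of the knob to turn, on its vertical axis, 70 mm above the bench: an orange bar 60 x 14 x 34 mm tall (top 14 mm above this point), white pointer line at one end, on a black disc of diameter 42 mm whose top is 24 mm below this point. x runs along the bar to the pointer end, y across it, z up; it turns with the knob. All else on the fixed jig (grey base 170 x 130 mm) is under 41 mm high.
- work_knob (a joint): Angle of that knob, rad: 0 fully open, grows clockwise seen from above; the stop at 1.2 is locked. Starts at 0 to 0.15. An over-centre weight resists with up to 0.08 N m until the detent at 0.9; past 0.96 it snaps to the stop by itself and stays; let go earlier, it turns back. White dot on the block: pointer when open; green dot: when locked. Turning moves the jaw 5 mm, onto the pine.
- spare_knob (a joint): Angle of the identical knob on the identical but empty jig, same meaning; it starts at 0 to 0.15 and is to be left there. The centres of the two jigs are at least 0.25 m apart, beside each other (left and right of the robot's middle line), either way round.
- work_center (a point): Centre (half-way up) of the loose pine piece, 60 x 110 x 25 mm, lying flat in its jig between jaw and fence, top 37 mm above the bench. x across its width, y along its length, z up. It lies about 78 mm from the knob's axis, beyond it as seen from the robot.
Not all that is in view belongs to the job. Leave any green look-alike of the part that bears work_center alone.

How it is judged (in metres and radians):
At the end, for the whole second after the job is handed in: The knob of the jig with the pine has clicked past its detent and rests locked (more than 1.05 rad, the stop is at 1.2); the pine still lies flat in the jig within 15 mm of where it started; the empty jig's knob is still open (less than 0.35 rad) (value of joint work_knob above 1.05 rad and velocity of joint work_knob below 0.1 rad/s and value of joint spare_knob below 0.35 rad and distance of work_center from where it was at the start of the episode below 0.015 m and angle between work_center's own z axis and vertical below 0.1 rad); the robot touches nothing.
It fails at once if the knob of the empty jig is turned (more than 0.5 rad) (value of joint spare_knob above 0.5 rad).
It fails at once if the pine is taken out of its jig (moved more than 30 mm) (distance of work_center from where it was at the start of the episode above 0.03 m).
It also fails if it takes over 32 s, if anything falls off the work surface, if the arm or the gripper's body presses on something with over 40 N, if the wrist force passes 120 N, or if a joint passes its speed limit or range.

## Robot

A 6-joint arm with a two-finger parallel gripper is mounted at the origin on a cart in front of the work surface, level with it; the furniture and walls round the work are solid. World frame = base frame: x ahead of the robot, y to its left, z up, the work surface at z = 0. Lengths are in mm, angles in rad, forces in N, time in s.
With the tool pointing down it reaches from about 375 to 900 mm from the base axis. Payload 3.1 kg.
Tool frame: the origin (TCP) lies at the very end of the fingers, on their centre line; the grasp point (between the pads) lies 19 mm behind it; x points along the fingers, z is the direction in which the jaws open and shut, and the axes are right-handed (so a half turn about x gives the same grasp; the last joint's range is limited). The gripper opens to 85 mm and grips with 20 to 120 N. Pads are 22 mm wide; open, the fingers measure 114 mm over their backs; the gripper's body (76 mm by 85 mm) begins 54 mm behind the grasp point. The pads swing forward as they close: fully open they stand 13 mm farther back than shut.
Start: joints at [0.94, 0.527, 1.433, -0, 1.181, -0.178], TCP at [273.386, 562.011, 231.31] pointing down, gripper open.
Joint ranges: [-3.08, 3.08], [-0.75, 2.2], [0.22, 2.44], [-1.43, 4.57], [0, 2.65], [-2.85, 2.85]. Speed limits (rad/s): [2.79, 2.79, 3.14, 3.14, 3.14, 3.14].

## Interface

Orientations are given as a unit quaternion [x, y, z, w].
In Python, from rig import readout, viewer, job gives the robot as it stands. The module is installed in compiled form; this text tells all that it offers.
- The arm moves only by the tool jog_arm, never from a script. Its arguments are lists of equal length, an entry for each row: "offset": the shift along the tool's x, y, z in m, a list of three; "spin": the turn about the tool's x in rad; "jaw": the opening, from -1 (shut) to 1 (fully open). In form: {"offset": [[tx, ty, tz], ...], "spin": [spin, ...], "jaw": [jaw, ...]}. A call has 1 to 12 rows; each row shifts and turns the commanded pose from where the row before left it, along the tool's axes as they then stand; what a row does not reach is not made up. A row lasts 1/10 s, in which the tool goes at most 50 mm and 8.59 degrees, less where a joint would pass 70% of its speed; a pose out of reach is approached as far as the arm can. A call is refused whole if a number of a shift passes 0.05 or a number of a turn 0.15, either way. A call with a gripper value outside its range is refused whole. The fingers move at their own pace and stop on an object; the grip force is fixed at half the most. Time passes only in rows, so rows that do not move let the fingers close. It gives the time, the measured TCP pose, the force and the opening at its end, in the units of the state.
- readout.state(): the state, without advancing time (a new reading comes with each control period).
- viewer.snapshot(name): name is "side" or "top" or "wrist"; returns a dict with "image" (480x640x3 uint8, blue, green, red), "vfov" (degrees; the focal length in pixels is half the picture's height over the tangent of half this angle, whatever the lens; pixels are square), "cx", "cy" (the principal point, pixels), "rvec" (rotation vector, rad) and "tvec" (3), from world to camera coordinates, as OpenCV has them. Camera axes: x right, y down, z forward; pixel columns grow to the right and rows downward; lengths in mm; the calibration is good to about 2 mm. The wrist camera is an equidistant fisheye: a pixel r from the principal point sees the ray r / f radians off the axis. A picture is of the moment at which its call begins. There is no depth.
- job.hand_in(): hands the job in, once; it reports no verdict.
The state is a dict: "time": time; "q": joint angles; "qvel": joint speeds; "effort": joint torques, N m; "position": TCP position; "tcp_rot": TCP orientation; "force": force on the tool from outside, world axes, zero at the start; "moment": the same for the moment, N m; "opening": finger opening in mm.
Only numpy, scipy, OpenCV 4.12 (cv2) and the standard library are available. Lean on these libraries where they do the work, as an engineer would, in place of code of your own. Each camera call takes 0.05 s, during which the arm holds its last target.

## Working session

There is one attempt and no reset: what is moved stays moved. The work goes in short steps, Python scripts to look and compute and a tool call to move; the robot and the scene stay as the last step left them, time stands still between calls to the robot, and variables do not carry over. Pictures are saved under pics/ and viewed, and the job is handed in when it is done.

Besides the shell and the picture viewer there is one more tool, called after ">>>" as name(argument=value, ...), one argument or row to a line, values as JSON. jog_arm: Moves the arm, as the interface text tells. Its arguments: {"type":"object","properties":{"offset":{"type":"array"},"spin":{"type":"array"},"jaw":{"type":"array"}},"required":["offset","spin","jaw"]}

```bash
mkdir -p pics
cat > h.py <<'E'
import numpy as np, cv2
from rig import readout, viewer, job
def snap(n,f):
    s=viewer.snapshot(n); cv2.imwrite('pics/'+f,s['image']); np.save('pics/'+f+'.npy',s,allow_pickle=True); return s
def load(f): return np.load('pics/'+f+'.npy',allow_pickle=True).item()
def ray(s,u,v,fish=False):
    f=240/np.tan(np.radians(s['vfov'])/2)
    d=np.array([(u-s['cx'])/f,(v-s['cy'])/f,1.])
    if fish:
        r=np.hypot(d[0],d[1]); d=np.array([d[0]/r*np.sin(r),d[1]/r*np.sin(r),np.cos(r)])
    R=cv2.Rodrigues(np.array(s['rvec'],float))[0]; t=np.array(s['tvec'],float).ravel()
    return -R.T@t, R.T@d
def onz(s,u,v,z,fish=False):
    o,d=ray(s,u,v,fish); return o+d*(z-o[2])/d[2]
E
python3 - <<'E'
from h import *
for n in ('top','side'):
    s=snap(n,n+'0.png'); print(n,s['vfov'],s['cx'],s['cy'],ray(s,320,240)[0])
st=readout.state(); print(st['position'],st['tcp_rot'],st['time'],st['opening'],st['force'])
E
```

```text
top 54.49276720556115 323.53608978482134 237.69576189059183 [ 350.34697927  185.84936839 1307.98765074]
side 57.29932668919001 320.4546332657638 248.27628081782575 [ 221.75133034 -804.16243979  925.93027698]
[273.02133858 561.4751027  230.42222344] [-0.37526281  0.60014281  0.37472453  0.59882214] 0.1 85.43554276191036 [-0.09424549 -0.8469145   0.16943835]
```

View pics/top0.png

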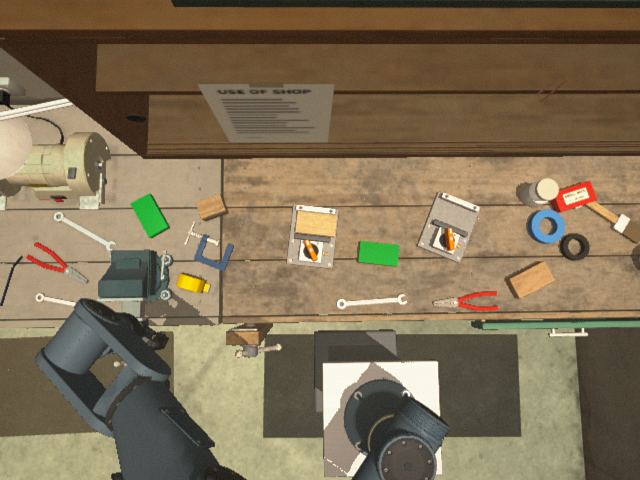

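View pics/side0.png

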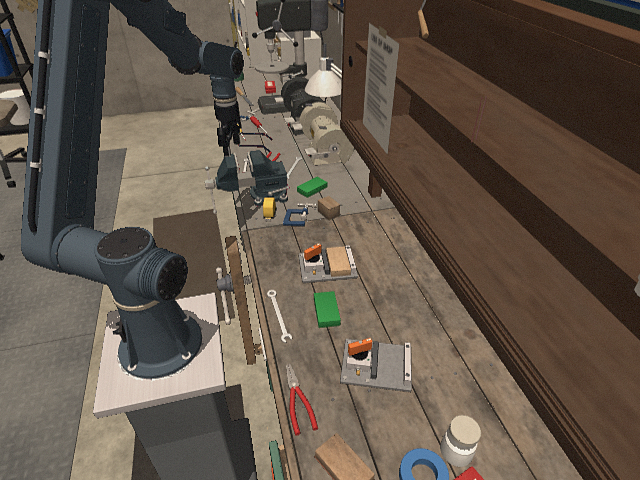

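Two jigs are in the top view. The left one, at about (312,235), has the pine at (317,222) and its knob at (311,251). The right one, at about (449,228), is empty, with its knob at (449,239). Other look-alikes are the loose wood blocks at (211,207) and (531,280) and the green blocks at (378,254) and (150,215). I choose the left knob and check it in a close crop.

Run:
```python
from h import *
s=load('top0.png'); t=load('side0.png')
a=cv2.resize(s['image'][195:280,270:370],(800,680),interpolation=cv2.INTER_CUBIC)[:600]
b=cv2.resize(t['image'][225:300,285:375],(720,600),interpolation=cv2.INTER_CUBIC)
cv2.imwrite('pics/c1.png',a);cv2.imwrite('pics/c2.png',b)
for nm,S,z in(('top',s,84),('side',t,84)):
    hsv=cv2.cvtColor(S['image'],cv2.COLOR_BGR2HSV)
    m=cv2.inRange(hsv,(5,180,150),(16,255,255))
    n,l,st,c=cv2.connectedComponentsWithStats(m)
    for i in range(1,n):
        if st[i,4]>15: print(nm,c[i],st[i],onz(S,*c[i],z))
print('shelf edge at z0/300', onz(s,320,155,0),onz(s,320,155,300))
```

```text
top [448.96875 238.78125] [448 228   4  22  32] [ 479.0202449  -181.65972544   84.        ]
top [308.40740741 249.59259259] [305 240  10  21  27] [455.08617462 192.52561311  84.        ]
top [312.42857143 248.76190476] [308 240   9  18  21] [457.14227836 181.91123715  84.        ]
side [310.25531915 249.59574468] [304 245  17  14  47] [444.50027178 177.67316036  84.        ]
side [358.14529915 344.61538462] [349 339  23  15 117] [ 471.96344118 -192.56637948   84.        ]
shelf edge at z0/300 [735.24746581 156.37662952   0.        ] [646.96670422 163.13649584 300.        ]
```

View pics/c1.png

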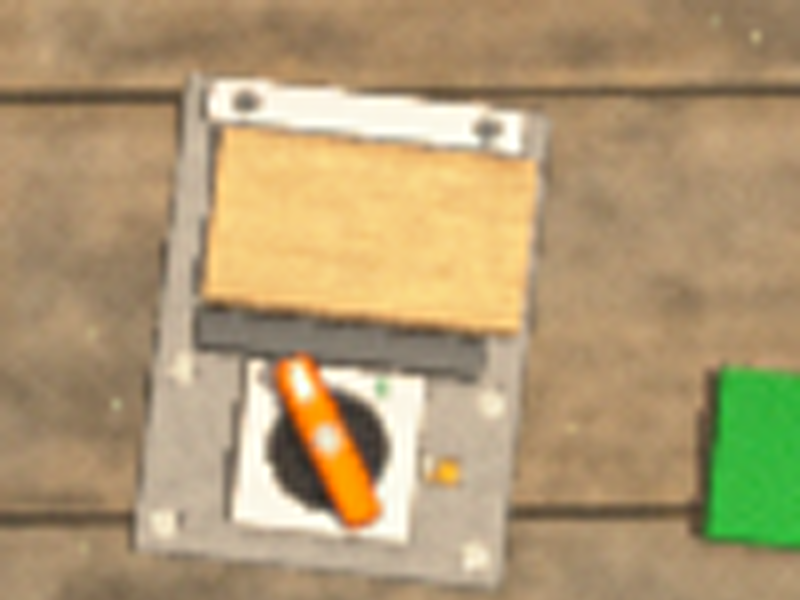

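View pics/c2.png

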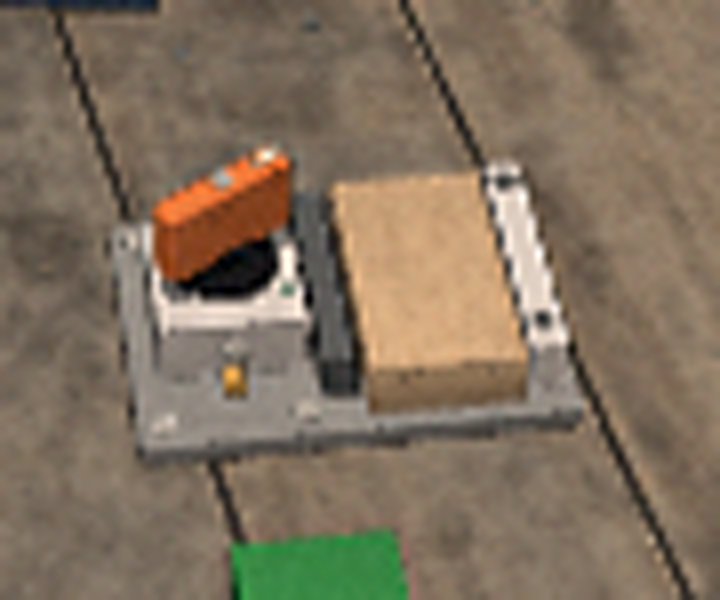

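The crop confirms it: the pine lies in the left jig. Its knob axis is at crop (327,438), the white pointer end at (298,362) and the other end at (365,515). The green dot is to the right of the pointer, at (381,387). Next I compute the grip pose and the moves.

```bash
cat >> h.py <<'E'
from scipy.spatial.transform import Rotation as R_
E
python3 - <<'E'
from h import *
s=load('top0.png');t=load('side0.png')
def cu(x,y): return (x+.5)/8-.5+270,(y+.5)/8-.5+195
def cs(x,y): return (x+.5)/8-.5+285,(y+.5)/8-.5+225
P=onz(s,*cu(327,438),84);A=onz(s,*cu(291,358),84);B=onz(s,*cu(368,524),84)
print('centre',P,'ends',A,B,(A+B)/2,np.linalg.norm(A-B),'ang',np.degrees(np.arctan2(A[1]-B[1],A[0]-B[0])))
print('side dot',onz(t,*cs(222,178),84))
G=onz(s,*cu(381,387),46);print('green ang',G,np.degrees(np.arctan2(*(G-P)[[1,0]])))
f1=onz(s,*cu(222,125),37);f2=onz(s,*cu(538,158),37); f4=onz(s,*cu(205,302),37);f3=onz(s,*cu(520,332),37)
print('pine',(f1+f2+f3+f4)/4,np.linalg.norm(f1-f2),np.linalg.norm(f1-f4))
st=readout.state();R=R_.from_quat(st['tcp_rot']).as_matrix();print(R.round(3));print(st['position'])
E
```

```text
centre [455.75587621 187.17256408  84.        ] ends [482.39699264 198.72021636  84.        ] [427.23255392 174.05815304  84.        ] [454.81477328 186.3891847   84.        ] 60.426258086404765 ang 24.087724328708795
side dot [453.55239721 188.79356894  84.        ]
green ang [476.19057228 168.64164589  46.        ] -42.20287306584344
pine [531.76001635 171.07308389  37.        ] 109.61786820435051 61.75468754497716
[[-0.001 -0.899  0.438]
 [-0.002  0.438  0.899]
 [-1.     0.    -0.002]]
[273.02133858 561.4751027  230.42222344]
```

>>> jog_arm(
  offset=[
    [0,-0.0273,-0.0214],
    [0,-0.0273,-0.0214],
    [0,-0.0273,-0.0214],
    [0,-0.0273,-0.0214],
    [0,-0.0273,-0.0214],
    [0,-0.0273,-0.0214],
    [0,-0.0273,-0.0214],
    [0,-0.0273,-0.0214],
    [0,-0.0273,-0.0214],
    [0,-0.0273,-0.0214],
    [0,-0.0273,-0.0214],
    [0,-0.0273,-0.0214],
  ],
  spin=[0,0,0,0,0,0,0,0,0,0,0,0],
  jaw=[1,1,1,1,1,1,1,1,1,1,1,1],
)

```text
time: 1.3
position: [455.8, 186.4, 231.0]
tcp_rot: [-0.375, 0.6, 0.375, 0.599]
force: [1.6, -0.4, 0.6]
opening: 85.5
```

>>> jog_arm(
  offset=[
    [0.01,0,0],
    [0.01,0,0],
    [0.01,0,0],
    [0.01,0,0],
    [0.01,0,0],
    [0.01,0,0],
    [0,0,0],
    [0,0,0],
  ],
  spin=[-0.146,-0.146,-0.146,-0.146,-0.146,-0.146,0,0],
  jaw=[1,1,1,1,1,1,1,1],
)

```text
time: 2.1
position: [455.4, 187.7, 171.2]
tcp_rot: [-0.593, 0.385, 0.593, 0.385]
force: [-0.1, 0.2, -0.6]
opening: 85.7
```

Run:
```python
from h import *
s=snap('wrist','w1.png');st=readout.state();print(st['position'],st['q'],st['time']);R=R_.from_quat(st['tcp_rot']).as_matrix();print(R.round(3),st['force'])
snap('top','top1.png')
```

```text
[455.77051203 187.80260485 171.49123785] [ 1.63731096e-01  4.41451370e-01  1.82068808e+00  4.15937196e-07
  8.79292083e-01 -1.82769702e+00] 2.15
[[ 0.    -0.913 -0.408]
 [ 0.    -0.408  0.913]
 [-1.    -0.    -0.   ]] [-0.45837636  0.51545398  0.23465925]
```

View pics/w1.png

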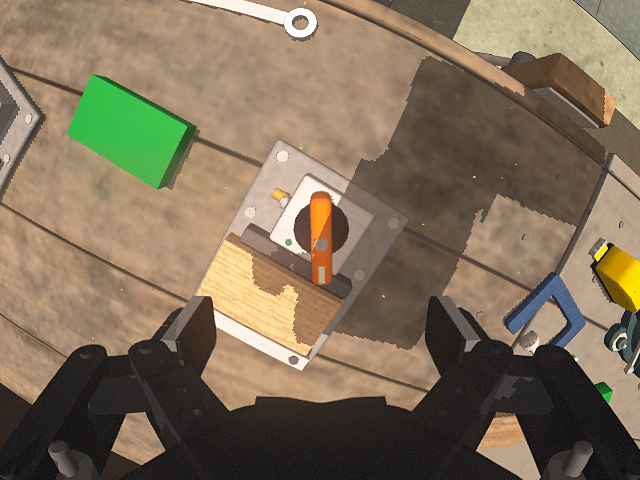

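The wrist view shows the knob almost upright. The cap is at (321,244), the far end of the top at about (319,193) and the pointer end at (322,284). The pads at (200,330) and (443,330) sit symmetrically about it.

Run:
```python
from h import *
s=load('w1.png')
c=cv2.resize(s['image'][170:300,250:390],(700,650),interpolation=cv2.INTER_CUBIC)[:600];cv2.imwrite('pics/c3.png',c)
P=onz(s,321,244,84,True);A=onz(s,322,284,84,True);B=onz(s,319,193,84,True)
print(P,A,B,(A+B)/2,np.linalg.norm(A-B),np.degrees(np.arctan2(A[1]-B[1],A[0]-B[0])))
```

```text
[455.48200352 187.25272482  84.        ] [480.687797  199.2725925  84.       ] [425.70630612 172.55775838  84.        ] [453.19705156 185.91517544  84.        ] 61.128117117548875 25.914550092247374
```

View pics/c3.png

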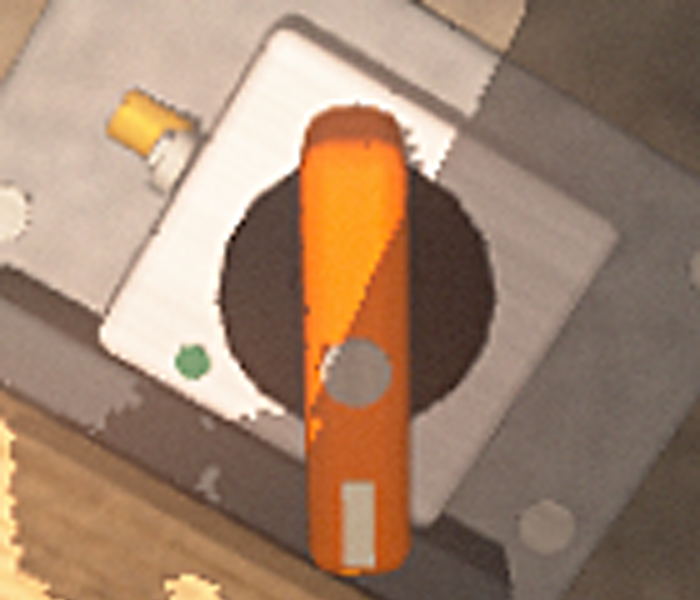

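>>> jog_arm(
  offset=[
    [0.02,0,0],
    [0.02,0,0],
    [0.02,0,0],
    [0.02,0,0],
    [0.02,0,0],
    [0.016,0,0],
    [0,0,0],
    [0,0,0],
  ],
  spin=[0,0,0,0,0,0,0,0],
  jaw=[1,1,1,1,1,1,0,-0.45],
)

```text
time: 3.0
position: [456.0, 187.9, 55.7]
tcp_rot: [0.594, -0.384, -0.594, -0.384]
force: [0.5, -0.3, 0.5]
opening: 58.9
```

>>> jog_arm(
  offset=[
    [0,0,0],
    [0,0,0],
    [0,0,0],
    [0,0,0],
  ],
  spin=[0,0,0,0],
  jaw=[-0.45,-0.45,-0.45,-0.45],
)

```text
time: 3.4
position: [455.9, 187.8, 55.8]
tcp_rot: [0.594, -0.384, -0.594, -0.384]
force: [-0.2, 0.4, -0.5]
opening: 23.7
```

Run:
```python
from h import *
s=snap('wrist','w2.png');st=readout.state();print(st['position'],st['opening'],st['force'],st['moment'])
```

```text
[455.84921495 187.80404615  55.69433731] 23.298572072109437 [-0.08310188  0.44797827 -0.21169927] [-0.00136046  0.04781407  0.00802183]
```

View pics/w2.png

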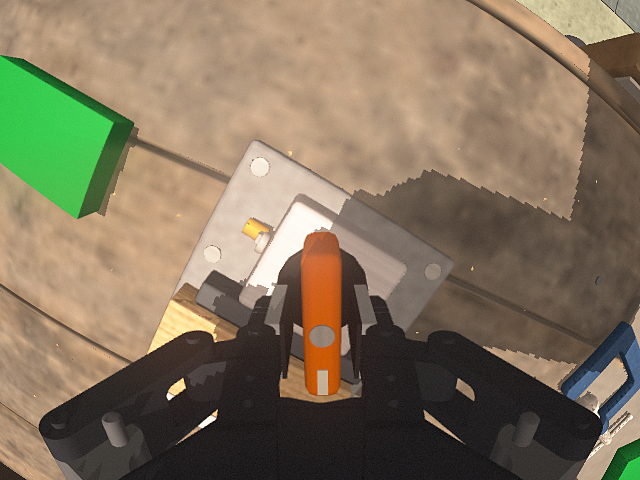

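The pads straddle the bar with even gaps, the bar at columns 302–341 between pads at 282 and 362. Now I grip.

>>> jog_arm(
  offset=[
    [0,0,0],
    [0,0,0],
    [0,0,0],
    [0,0,0],
    [0,0,0],
  ],
  spin=[0,0,0,0,0],
  jaw=[-0.6,-0.75,-1,-1,-1],
)

```text
time: 3.95
position: [455.6, 188.2, 55.6]
tcp_rot: [-0.594, 0.384, 0.594, 0.384]
force: [-1.3, 4.3, 6.0]
opening: 13.2
```

>>> jog_arm(
  offset=[
    [0,0,0],
    [0,0,0],
    [0,0,0],
    [0,0,0],
  ],
  spin=[0.1,0.1,0.1,0],
  jaw=[-1,-1,-1,-1],
)

```text
time: 4.35
position: [455.6, 187.8, 55.6]
tcp_rot: [0.53, -0.469, -0.53, -0.469]
force: [-1.4, 2.4, 4.3]
opening: 13.0
```

>>> jog_arm(
  offset=[
    [0,0,0],
    [0,0,0],
    [0,0,0],
    [0,0,0],
    [0,0,0],
    [0,0,0],
    [0,0,0],
    [0,0,0],
    [0,0,0],
  ],
  spin=[0.1,0.1,0.1,0.1,0.1,0.1,0.1,0.1,0],
  jaw=[-1,-1,-1,-1,-1,-1,-1,-1,-1],
)

```text
time: 5.25
position: [455.4, 187.0, 55.6]
tcp_rot: [-0.306, 0.638, 0.305, 0.638]
force: [-1.2, -1.7, 6.3]
opening: 12.8
```

Run:
```python
from h import *
s=snap('wrist','w3.png');st=readout.state();print(st['position'],st['opening'],st['force'],st['moment']);print(R_.from_quat(st['tcp_rot']).as_matrix().round(3))
```

```text
[455.37510941 187.01291032  55.58833436] 12.926933473764517 [-1.79842485 -2.601931    5.78446135] [-0.28801363  0.17358362 -0.13599066]
[[-0.001 -0.78   0.626]
 [-0.001  0.626  0.78 ]
 [-1.    -0.    -0.001]]
```

View pics/w3.png

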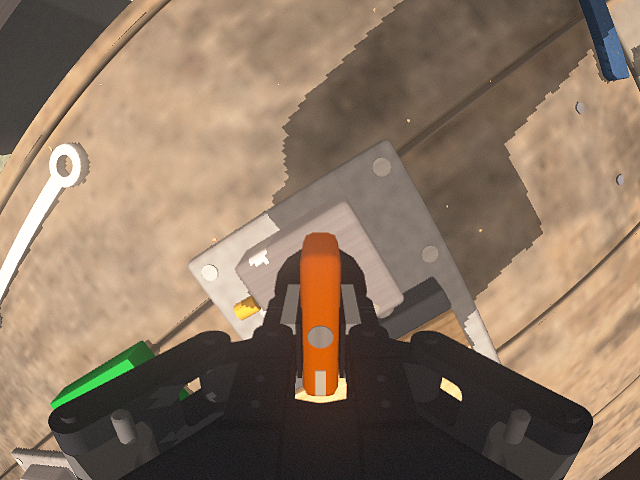

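The bar turned with the pads to about 1.14 rad, past the 0.96 snap point. I add a little more turn, then open and lift away.

>>> jog_arm(
  offset=[
    [0,0,0],
    [0,0,0],
    [0,0,0],
    [0,0,0],
    [0,0,0],
    [0,0,0],
    [0,0,0],
  ],
  spin=[0.05,0,0,0,0,0,0],
  jaw=[-1,-1,-0.6,-0.3,0,0.4,0.4],
)

```text
time: 6.0
position: [455.6, 187.8, 55.2]
tcp_rot: [-0.29, 0.645, 0.29, 0.645]
force: [-0.1, -0.1, -0.2]
opening: 59.6
```

>>> jog_arm(
  offset=[
    [-0.02,0,0],
    [-0.03,0,0],
    [-0.03,0,0],
    [-0.03,0,0],
    [-0.02,0,0],
    [0,0,0],
    [0,0,0],
  ],
  spin=[0,0,0,0,0,0,0],
  jaw=[0.6,0.8,1,1,1,1,1],
)

```text
time: 6.7
position: [455.4, 187.8, 185.2]
tcp_rot: [-0.29, 0.645, 0.29, 0.645]
force: [0.5, -0.8, -0.6]
opening: 85.5
```

Run:
```python
from h import *
s=snap('wrist','w4.png');st=readout.state();print(st['position'],st['opening'],st['force'],st['time'])
t=snap('side','side4.png')
b=cv2.resize(t['image'][225:395,285:425],(494,600),interpolation=cv2.INTER_CUBIC);cv2.imwrite('pics/c4.png',b)
```

```text
[454.84627788 187.63742149 184.47745729] 85.59085185680087 [-0.61161636  0.08051414  0.03991003] 6.75
```

View pics/w4.png

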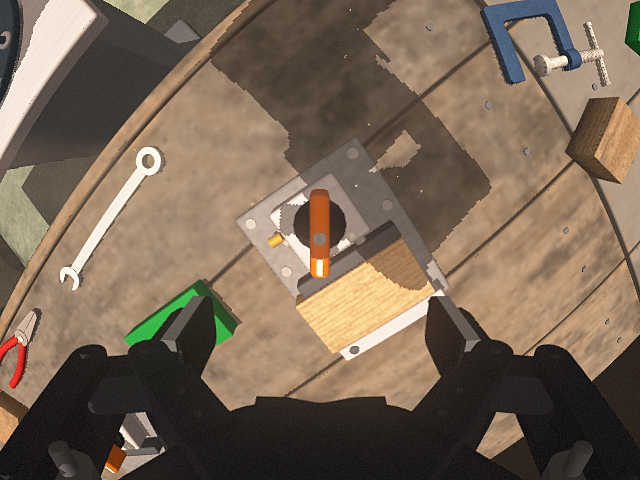

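View pics/c4.png

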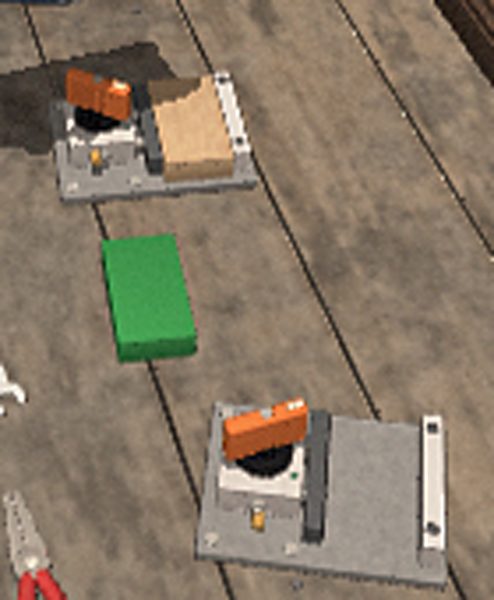

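The wrist view shows the bar at (319,235), with its pointer end at (320,270) over the green dot side, the jaw against the pine and the pine flat. The side crop shows the spare knob unchanged. I wait a second to check that the lock holds, and measure.

>>> jog_arm(
  offset=[
    [-0.02,0,0],
    [0,0,0],
    [0,0,0],
    [0,0,0],
    [0,0,0],
    [0,0,0],
    [0,0,0],
    [0,0,0],
  ],
  spin=[0,0,0,0,0,0,0,0],
  jaw=[1,1,1,1,1,1,1,1],
)

```text
time: 7.6
position: [455.6, 187.8, 205.2]
tcp_rot: [-0.29, 0.645, 0.29, 0.645]
force: [-0.4, 0.2, -0.0]
opening: 85.2
```

Run:
```python
from h import *
def meas(s):
    hsv=cv2.cvtColor(s['image'],cv2.COLOR_BGR2HSV)
    m=cv2.inRange(hsv,(3,170,60),(16,255,255)); m[:170]=0;m[300:]=0;m[:,:290]=0;m[:,350:]=0
    ys,xs=np.nonzero(m); W=np.array([onz(s,x,y,84,True)[:2] for x,y in zip(xs,ys)])
    v=np.linalg.svd(W-W.mean(0))[2][0] if len(W)<5000 else 0
    return len(W),np.degrees(np.arctan2(v[1],v[0]))%180
print('before',meas(load('w1.png')),'after lift',meas(load('w4.png')))
s=snap('wrist','w5.png');print('later',meas(s),readout.state()['force'],readout.state()['position'])
cv2.imwrite('pics/c5.png',cv2.resize(s['image'][170:370,220:460],(720,600),interpolation=cv2.INTER_CUBIC))
t=load('side0.png')['image'].astype(int);u=load('side4.png')['image'].astype(int)
print('spare jig change',np.abs(t-u)[325:390,335:420].mean())
```

```text
before (1230, np.float64(24.898583802243454)) after lift (1359, np.float64(138.06292275463105))
later (1162, np.float64(138.70985544963793)) [-0.15019801  0.72861543  0.04999269] [455.60847908 187.76009947 205.2552361 ]
spare jig change 10.095082956259427
```

View pics/c5.png

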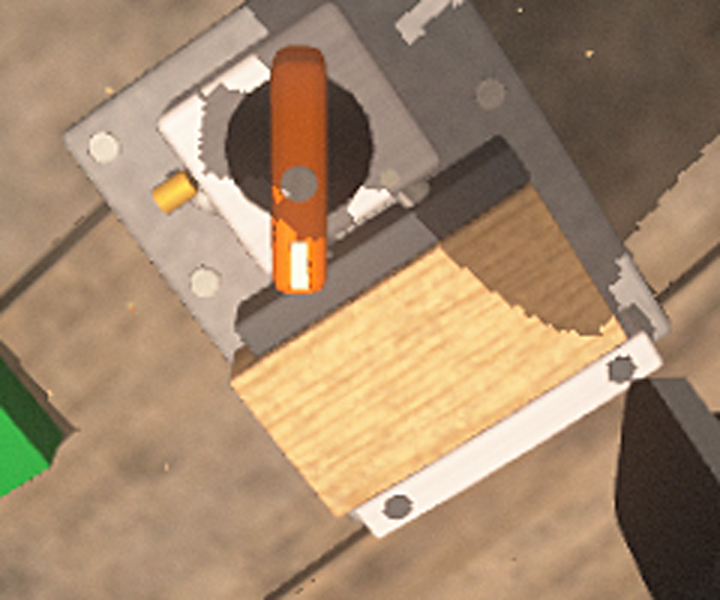

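Run:
```python
from h import *
t=snap('side','side5.png')
for nm,S in(('0',load('side0.png')),('5',t)):
    m=cv2.inRange(cv2.cvtColor(S['image'],cv2.COLOR_BGR2HSV),(5,180,150),(16,255,255));m[:300]=0;m[400:]=0
    n,l,st,c=cv2.connectedComponentsWithStats(m)
    print('spare',nm,[(c[i],st[i]) for i in range(1,n) if st[i,4]>15])
s=load('w5.png')
cs=[(232,380),(345,515),(622,335),(530,185)]  # pine top corners in crop (two hidden by jaw are approximate)
C=[onz(s,220+x/3,170+y/3,37,True) for x,y in cs];print(np.mean(C,0),[np.linalg.norm(C[i]-C[i-1]).round(1) for i in range(4)])
```

```text
spare 0 [(array([358.14529915, 344.61538462]), array([349, 339,  23,  15, 117], dtype=int32))]
spare 5 [(array([359.45      , 346.53636364]), array([349, 339,  23,  16, 220], dtype=int32))]
[533.12389168 172.59521773  37.        ] [np.float64(107.4), np.float64(60.0), np.float64(105.5), np.float64(57.8)]
```

```bash
python3 -c "
from rig import job
print(job.hand_in())"
```

```text
the job is handed in; nothing more can be done
None
```

I clamped the pine and handed the job in at about 7.7 s. I gripped the orange bar of the left jig, turned it 1.15 rad clockwise past the detent, let go and lifted clear.

Last checks before handing in:
- **Knob:** it stayed locked about 1 s after release. The bar had turned about 66° from its start, and lies at −41.3° against −42.2° for the green dot. The first and last angles are good to about 1°.
- **Pine:** it still lies flat against the fence. Its centre measured about 2 mm from where it started, which is within the measuring error.
- **Spare knob:** the outline of its orange bar is the same as at the start. The raw picture difference there was not zero (mean 10 grey levels). I put that down to the arm's shadow having moved.
- **Robot:** it was about 205 mm above the bench and touching nothing, with a wrist force under 1 N. The readings I took while gripping and turning were all under 10 N.

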